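# Wedge the rocking power supply and test its corner

## Robot

A 6-joint arm with a two-finger parallel gripper is mounted at the origin on a cart in front of the work surface, level with it; the furniture and walls round the work are solid. World frame = base frame: x ahead of the robot, y to its left, z up, the work surface at z = 0. Lengths are in m, angles in rad, forces in N, time in s.
With the tool pointing down it reaches from about 0.25 to 0.8 m from the base axis. Payload 8.5 kg.
Tool frame: the origin (TCP) lies between the finger pads; the fingertips stand 22 mm ahead of it and the grasp point (between the pads) lies 3 mm ahead of it; z points along the fingers, y is the direction in which the jaws open and shut (so a half turn about z gives the same grasp; the last joint's range is limited). The gripper opens to 85 mm and grips with 20 to 120 N. Pads are 22 mm wide; open, the fingers measure 114 mm over their backs; the gripper's body (76 mm by 85 mm) begins 54 mm behind the grasp point. The pads swing forward as they close: fully open they stand 13 mm farther back than shut.
Start: joints at [-1.124, 0.238, -0.013, 1.319, 0, 1.571], TCP at [0.227, -0.473, 0.253] pointing down, gripper open.
Joint ranges: [-2.66, 2.66], [-1.03, 1.9], [-1.14, 1.46], [-1.82, 2.27], [-1.45, 1.34], [-3.14, 3.14]. Speed limits (rad/s): [2.22, 2.22, 2.79, 3.14, 3.14, 3.14].

## Interface

Orientations are given as a 3x3 rotation matrix whose columns are the frame's x, y, z axes.
In Python, from rig import arm, imaging gives the robot as it stands.
- The arm moves only by the tool carry_out, never from a script. Its argument "commands" is a list of rows, each an object of numbers: "x", "y", "z": the shift along the tool's x, y, z in mm; "turn": the turn about the tool's z in rad; "grip": the closure in counts, from 0 (fully open) to 255 (shut). In form: [{"x": .., "y": .., "z": .., "turn": .., "grip": ..}, ...]. A call has exactly 8 rows; each row is the pose to reach, as a shift and turn from the pose commanded when the call began, along the tool's axes at that moment; what a row does not reach only later rows make up. A row lasts 1/8 s, in which the tool goes at most 62.5 mm and 10.7 degrees, less where a joint would pass 70% of its speed; a pose out of reach is approached as far as the arm can. A call with a gripper value outside its range is refused whole. The fingers move at their own pace and stop on an object; "newtons" is the grip in N (left out, the last holds). Time passes only in rows, so rows that repeat a pose let the fingers close, or fill a call up. It gives the time, the measured TCP pose, the force and the opening at its end, in the units of the state.
- arm.get_obs(): the state, without advancing time (a new reading comes with each control period).
- imaging.camera(name): name is "scene" or "top" or "wrist"; returns a dict with "pixels" (400x640x3 uint8, red, green, blue), "camera_matrix" (3x3 intrinsics, pixels), "extrinsics" (4x4, takes a point from world to camera coordinates); the wrist camera has in their place "mount" (4x4, takes a point from camera to tool coordinates, whose origin is the TCP and whose axes are the flange's). Camera axes: x right, y up, looking along -z (the intrinsics and any distortion apply to the point x, -y, -z); pixel columns grow to the right and rows downward; lengths in m; the calibration is good to about 2 mm. The wrist camera is an equidistant fisheye: a pixel r from the principal point sees the ray r / f radians off the axis. A picture is of the moment at which its call begins: read the wrist's pose just before it. There is no depth.
- arm.finish_job(): hands the job in, once; it reports no verdict.
Trained networks look in a picture, given as the dict that the camera call returned (one of the last four; its "shot" number tells which), for a name from the list of things; names that differ only in an ending like _2 or _b are one class to them, and where a whole thing is asked for, a point or a joint stands for the part that bears it (a point fixed in the world has none). Each returns a list of dicts, best first, with "confidence" (0 to 1); they miss things now and then, are a little off and sometimes report something else, mostly with a low value. They report only what shows in the picture. A call takes as long as a camera call. They do not tell look-alikes from the thing itself.
- imaging.boxes_of(picture, label): "bbox" ([left, top, right, bottom] in pixels, round what is visible of it).
- imaging.silhouettes(picture, label): "mask" (400x640 bool, what is visible of it) and "bbox" ([left, top, right, bottom] in pixels, round what is visible of it).
- imaging.mark_of(picture, label): "position" ([column, row] in pixels: a listed point, or the origin of a listed thing).
The state is a dict: "time_s": time; "qpos": joint angles; "joint_velocities": joint speeds; "joint_efforts": joint torques, N m; "ee_pos": TCP position; "orientation": TCP orientation; "ft_force": force on the tool from outside, world axes, zero at the start; "moment": the same for the moment, N m; "width": finger opening in m.
Only numpy, scipy, OpenCV 4.12 (cv2) and the standard library are available. Lean on these libraries where they do the work, as an engineer would, in place of code of your own. Each camera call takes 0.05 s, during which the arm holds its last target.

## Task

The bench power supply rocks because its front-right foot, seen from the robot, has lost its rubber boot. With the fingertips push the wooden wedge along the bench, thin end first, squarely under that short foot until it is snug and the rocking is gone, without jacking the supply up; then prove it by pressing down firmly for a moment on the top of the case right above that foot, and move the hand clear. Only push and press: do not lift the wedge or the supply, do not shove the supply out of its place, and leave the other things alone.

Things in the scene. Friction and masses are not known exactly. Their poses are not given: they have to be found in the camera images.
- power_supply: grey box-shaped bench power supply, about 2.6 kg, loose; case 110 mm deep (its x), 160 wide (its y), 26 to 74 mm above the bench; origin at the bench under its centre, x away from the dark front panel, y to the left as you face that panel. Feet at x = +-36, y = +-62 mm: three rubber, 24 mm wide, on the bench, and the short one. Unwedged it rests level, but 2 to 4 N on the short foot's corner tips it 0.19 rad.
- bare_foot (a point): centre of the flat underside of the bare steel stub (20 mm diameter), the front-right foot as you face the panel, at x = -36, y = -62 mm of the power supply; it hangs 12 mm above the bench
- test_corner (a point): the point on the flat top of the case right above the bare stub, 74 mm above the bench; press down here
- wedge: loose pale wooden wedge, 90 g, 95 mm long (its y), 34 wide (its x), flat below; top slopes evenly from 4 mm high at the thin end (y = +47) to 24 mm at the thick end (y = -47); origin at the centre of its underside. Lies right of the supply, thin end toward the short foot, lined up within 16 mm and 0.14 rad. Slides with under 1 N; the push rises to several N once its slope meets the stub.
- wedge_tail (a point): centre of the upright flat face at the thick end of the wedge (34 mm wide, 24 mm high), 12 mm above the bench; push here toward the wedge's +y
- flux_bottle: bystander: white squeeze bottle with red spout, 51 mm diameter, 140 mm high; origin at the centre of its underside
- solder_spool: bystander: reel of solder with blue flanges, 55 mm diameter, 47 mm high; origin at the centre of its underside
- tape: bystander: roll of black tape lying flat, 62 mm diameter, 19 mm high; origin at the centre of its underside
- adapter: bystander: black plug-in adapter, 32 x 64 x 26 mm; origin at the centre of its underside
- screwdriver: bystander: screwdriver with a green handle lying flat, 163 mm long, 25 mm thick; origin at the centre of its underside
Mind the look-alikes: they are no part of the job. Of the things shaped like the wedge, the wooden one is meant.

How it is judged:
By the outcome, as a careful person would: the job done as asked, in the order asked, and still so for the second after the job is handed in, with the robot touching nothing.
It also fails if it takes over 61 s, if anything falls off the work surface, if the arm or the gripper's body presses on something with over 40 N, if the wrist force passes 120 N, or if a joint passes its speed limit or range.

## Working session

There is one attempt and no reset: what is moved stays moved. The work goes in short steps, Python scripts to look and compute and a tool call to move; the robot and the scene stay as the last step left them, time stands still between calls to the robot, and variables do not carry over. Pictures are saved under pics/ and viewed, and the job is handed in when it is done.

Besides the shell and the picture viewer there is one more tool, called after ">>>" as a command line: name --argument value ..., lists and objects as JSON in quotes. carry_out: Moves the arm, as the interface text tells. Its arguments: {"type":"object","properties":{"commands":{"type":"array","items":{"type":"object","properties":{"x":{"type":"number"},"y":{"type":"number"},"z":{"type":"number"},"turn":{"type":"number"},"grip":{"type":"number"}}}},"newtons":{"type":"number"}},"required":["commands"]}

```bash
ls; mkdir -p pics; python3 - <<'E'
from rig import arm, imaging
import cv2, numpy as np
o=arm.get_obs()
print({k:np.round(v,3).tolist() for k,v in o.items()})
for n in ["scene","top"]:
    p=imaging.camera(n)
    cv2.imwrite(f"pics/{n}0.png",p["pixels"][:,:,::-1])
    print(n,p["camera_matrix"].tolist(),np.round(p["extrinsics"],4).tolist(),[k for k in p])
    for l in ["power_supply","wedge","wedge_tail","bare_foot","test_corner"]:
        print(l,[(np.round(d["position"],1).tolist(),round(d["confidence"],2)) for d in imaging.mark_of(p,l)])
    print([(np.round(d["bbox"]).tolist(),round(d["confidence"],2)) for d in imaging.boxes_of(p,"wedge")])
E
```

```text
pics
{'time_s': 0.0, 'qpos': [-1.124, 0.239, -0.014, 1.319, 0.0, 1.571], 'joint_velocities': [0.001, 0.0, -0.001, -0.002, -0.001, -0.001], 'joint_efforts': [-0.0, -53.878, 34.644, 0.019, -0.0, -0.0], 'ee_pos': [0.227, -0.473, 0.253], 'orientation': [[0.902, 0.432, -0.001], [0.432, -0.902, 0.001], [0.0, -0.001, -1.0]], 'ft_force': [-0.667, 0.194, 0.124], 'moment': [-0.011, -0.017, -0.026], 'width': 0.086}
scene [[419.03673000327797, 0.0, 319.6173815238373], [0.0, 419.03673000327797, 200.51241270066032], [0.0, 0.0, 1.0]] [[0.6456, -0.7633, -0.0229, -0.4397], [0.4075, 0.3189, 0.8557, -0.2414], [-0.6459, -0.5618, 0.5169, -0.7666], [0.0, 0.0, 0.0, 1.0]] ['pixels', 'camera_matrix', 'extrinsics', 'shot']
power_supply [([216.6, 196.8], 0.56)]
wedge [([233.3, 229.5], 0.96), ([286.3, 237.6], 0.74), ([327.4, 213.1], 0.54)]
wedge_tail [([245.0, 230.8], 0.78), ([282.1, 246.6], 0.63)]
bare_foot [([215.9, 208.0], 0.92)]
test_corner [([212.5, 187.1], 0.97)]
[([273.0, 228.0, 300.0, 249.0], 0.95), ([219.0, 221.0, 252.0, 238.0], 0.81)]
top [[429.4651736701145, 0.0, 320.5252380775867], [0.0, 429.4651736701145, 198.87277966563806], [0.0, 0.0, 1.0]] [[-0.0038, -1.0, -0.0014, -0.116], [0.9811, -0.004, 0.1936, -0.5236], [-0.1936, -0.0007, 0.9811, -0.9236], [0.0, 0.0, 0.0, 1.0]] ['pixels', 'camera_matrix', 'extrinsics', 'shot']
power_supply [([194.5, 229.3], 0.71)]
wedge [([258.0, 261.3], 0.94), ([312.4, 233.3], 0.82)]
wedge_tail [([318.7, 249.3], 0.98), ([275.2, 258.9], 0.8)]
bare_foot [([215.4, 249.2], 0.95)]
test_corner [([210.3, 246.4], 0.81)]
[([235.0, 254.0, 273.0, 270.0], 0.93), ([301.0, 214.0, 329.0, 255.0], 0.83)]
```

View pics/scene0.png

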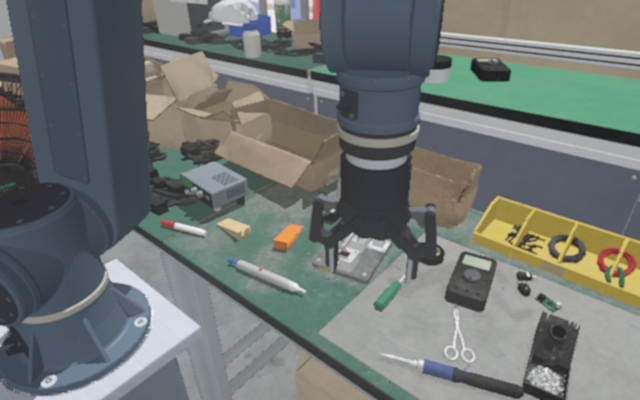

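View pics/top0.png

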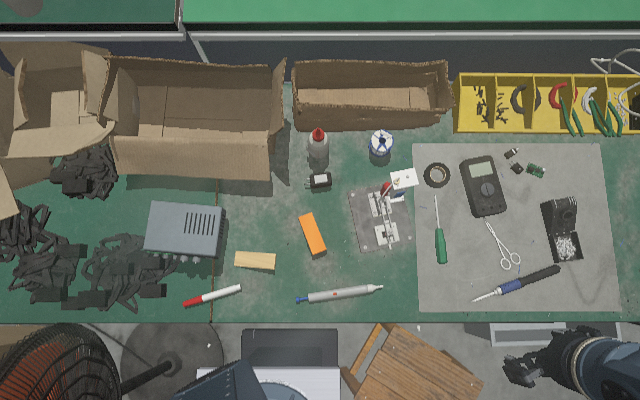

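```bash
python3 - <<'E'
import cv2
a=cv2.imread("pics/scene0.png")[150:270,150:350]; b=cv2.imread("pics/top0.png")[170:290,140:340]
cv2.imwrite("pics/crop0.png",cv2.resize(cv2.vconcat([a,b]),None,fx=2.5*1,fy=2.5,interpolation=cv2.INTER_CUBIC))
E
```

```text
(no output)
```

View pics/crop0.png

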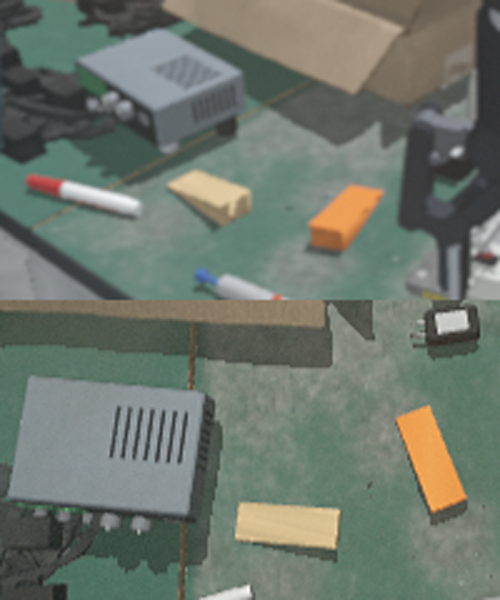

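The pictures show two wedge-shaped things: the wooden one (top 258,261; scene 233,229) and an orange look-alike (top 312,233; scene 286,238). The wooden one fits the description: its thin end points left at the bare foot (top 215,249). The crop confirms it. Next I fit the poses of both wedge and supply.

```bash
cat > h.py <<'E'
import numpy as np, cv2
from scipy.optimize import minimize
def proj(P,p):
    P=np.atleast_2d(P); E=np.array(p["extrinsics"]); K=np.array(p["camera_matrix"])
    c=P@E[:3,:3].T+E[:3,3]; c=c*np.array([1,-1,-1]); u=c@K.T
    return u[:,:2]/u[:,2:]
def unproj(uv,z,p):
    E=np.array(p["extrinsics"]); K=np.array(p["camera_matrix"])
    d=np.linalg.inv(K)@np.array([uv[0],uv[1],1.]); d=d*np.array([1,-1,-1])
    R=E[:3,:3]; C=-R.T@E[:3,3]; w=R.T@d
    return C+w*(z-C[2])/w[2]
W=np.array([[sx*.017,sy*.0475,z] for sx in(-1,1) for sy,zs in((1,(0,.004)),(-1,(0,.024))) for z in zs])
S=np.array([[sx*.055,sy*.08,z] for sx in(-1,1) for sy in(1,-1) for z in(.026,.074)])
def place(V,x,y,t):
    c,s=np.cos(t),np.sin(t); return np.c_[x+c*V[:,0]-s*V[:,1], y+s*V[:,0]+c*V[:,1], V[:,2]]
def hullmask(V,q,p,sc=4):
    uv=proj(place(V,*q),p); h=cv2.convexHull(((uv+.5)*sc*16-8).astype(np.int32).reshape(-1,1,2))
    m=np.zeros((400*sc,640*sc),np.uint8); cv2.fillConvexPoly(m,h,1,shift=4); return m
def fit(V,q0,obs,sc=4):
    big=[(p,cv2.resize(m.astype(np.uint8),None,fx=sc,fy=sc,interpolation=cv2.INTER_NEAREST)) for p,m in obs]
    def cost(q):
        q=np.array(q)*[.01,.01,.1]; s=0
        for p,m in big:
            h=hullmask(V,q,p,sc); s+=1-(h&m).sum()/max(1,(h|m).sum())
        return s
    x0=np.array(q0)/[.01,.01,.1]
    r=minimize(cost,x0,method="Nelder-Mead",options=dict(initial_simplex=np.vstack([x0,x0+[1,0,0],x0+[0,1,0],x0+[0,0,1]]),xatol=.005,fatol=1e-4))
    return r.x*[.01,.01,.1],r.fun
E
python3 - <<'E'
from h import *
from rig import imaging
obs={"wedge":[], "power_supply":[]}
ps={}
for n in ["top","scene"]:
    p=imaging.camera(n); ps[n]=p
    for l in obs:
        for d in imaging.silhouettes(p,l):
            print(n,l,np.round(d["bbox"]),round(d["confidence"],2),d["mask"].sum())
            if l=="wedge":
                c=p["pixels"][d["mask"]].mean(0); print(c)
                if c[2]<90: continue
            if not any(o[0] is p for o in obs[l]): obs[l].append((p,d["mask"]))
    for l in ["bare_foot","test_corner","wedge_tail"]:
        for d in imaging.mark_of(p,l)[:2]: print(n,l,np.round(unproj(d["position"],{"bare_foot":.012,"test_corner":.074,"wedge_tail":.012}[l],p),4),d["confidence"])
p=ps["top"]
w0=unproj((257,261),0.01,p)
for l,V in(("wedge",W),("power_supply",S)):
    c=unproj((257,261),0.01,p) if l=="wedge" else unproj((184,229),.074,p)
    for o in (obs[l],obs[l][:1],obs[l][1:]):
        q,f=fit(V,[c[0],c[1],0],o); print(l,np.round(q,4),round(f,3))
        if l=="power_supply": print(" foot",np.round(place(np.array([[-.036,-.062,0.]]),*q),4))
        else: print(" tail, tip",np.round(place(np.array([[0,-.0475,0.],[0,.0475,0]]),*q),4))
E
```

```text
top wedge [235. 252. 276. 267.] 0.9 577
[213.0779896  190.14384749 145.36395147]
top wedge [300. 215. 326. 257.] 0.76 623
[229.39165329 158.29213483  83.47833066]
top wedge [144. 202. 227. 260.] 0.36 4023
[125.54934129 134.09047974 135.86701467]
top power_supply [142. 198. 225. 264.] 0.59 4336
top bare_foot [0.4182 0.1245 0.012 ] 0.91
top test_corner [0.4191 0.1253 0.074 ] 0.97
top wedge_tail [ 0.4087 -0.1147  0.012 ] 0.71
top wedge_tail [ 0.3938 -0.0135  0.012 ] 0.69
scene wedge [220. 219. 249. 237.] 0.6 404
[189.44306931 171.58168317 138.11138614]
scene wedge [272. 228. 304. 249.] 0.55 445
[208.44044944 139.33483146  81.4741573 ]
scene power_supply [180. 159. 250. 213.] 0.64 2112
scene power_supply [373. 274. 402. 312.] 0.26 428
scene bare_foot [0.4128 0.1331 0.012 ] 0.8
scene bare_foot [ 0.3955 -0.0169  0.012 ] 0.53
scene test_corner [0.4194 0.1285 0.074 ] 0.95
scene test_corner [ 0.5601 -0.1873  0.074 ] 0.18
scene wedge_tail [ 0.3928 -0.0188  0.012 ] 0.88
scene wedge_tail [ 0.409  -0.1206  0.012 ] 0.72
wedge [ 0.3908  0.0366 -0.0991] 0.168
 tail, tip [[ 0.3861 -0.0107  0.    ]
 [ 0.3955  0.0839  0.    ]]
wedge [ 0.3904  0.036  -0.094 ] 0.097
 tail, tip [[ 0.386  -0.0113  0.    ]
 [ 0.3949  0.0833  0.    ]]
wedge [ 0.3915  0.0369 -0.1066] 0.059
 tail, tip [[ 0.3865 -0.0103  0.    ]
 [ 0.3966  0.0842  0.    ]]
power_supply [ 0.4552  0.1852 -0.0884] 0.167
 foot [[0.4139 0.1266 0.    ]]
power_supply [ 0.4547  0.1854 -0.0733] 0.086
 foot [[0.4143 0.1262 0.    ]]
power_supply [ 0.4545  0.1843 -0.1152] 0.078
 foot [[0.4116 0.1269 0.    ]]
```

>>> carry_out --commands '[{"x": 35,"y": -43,"z": 0,"turn": 0.07,"grip": 0},{"x": 75,"y": -92,"z": 0,"turn": 0.14,"grip": 0},{"x": 115,"y": -142,"z": 0,"turn": 0.21,"grip": 0},{"x": 155,"y": -192,"z": 0,"turn": 0.28,"grip": 0},{"x": 195,"y": -242,"z": 0,"turn": 0.35,"grip": 0},{"x": 235,"y": -291,"z": 0,"turn": 0.42,"grip": 0},{"x": 275,"y": -340,"z": 0,"turn": 0.49,"grip": 0},{"x": 300,"y": -371,"z": 0,"turn": 0.55,"grip": 0}]'

```text
time_s: 2.3
ee_pos: [0.3357, -0.0232, 0.2536]
orientation: [[0.997, -0.081, 0.002], [-0.081, -0.997, 0.014], [0.001, -0.014, -1.0]]
ft_force: [-0.1, -0.8, -0.3]
width: 0.0852
```

```bash
python3 - <<'E'
from rig import arm, imaging
import cv2, numpy as np
o=arm.get_obs()
print({k:np.round(o[k],4).tolist() for k in ("time_s","qpos","ee_pos","orientation","ft_force","width")})
p=imaging.camera("wrist")
cv2.imwrite("pics/w1.png",p["pixels"][:,:,::-1])
print(p["camera_matrix"],np.round(p["mount"],4))
for l in ["power_supply","wedge","wedge_tail","bare_foot","test_corner"]:
    print(l,[(np.round(d["position"],1).tolist(),round(d["confidence"],2)) for d in imaging.mark_of(p,l)])
E
```

```text
{'time_s': 2.3, 'qpos': [-0.0808, -0.0893, -0.3759, 1.2834, 0.0141, 3.142], 'ee_pos': [0.3357, -0.0232, 0.2536], 'orientation': [[0.9967, -0.0811, 0.0019], [-0.0811, -0.9966, 0.014], [0.0008, -0.0141, -0.9999]], 'ft_force': [-0.0846, -0.7662, -0.3021], 'width': 0.0852}
[[309.70691629   0.         321.46464862]
 [  0.         309.70691629 202.44486976]
 [  0.           0.           1.        ]] [[ 1.000e-04  9.465e-01  3.227e-01  8.290e-02]
 [ 1.000e+00 -0.000e+00 -1.000e-04 -6.000e-04]
 [-1.000e-04  3.227e-01 -9.465e-01 -1.198e-01]
 [ 0.000e+00  0.000e+00  0.000e+00  1.000e+00]]
power_supply [([160.5, 97.9], 0.91)]
wedge [([376.7, 70.0], 0.93), ([270.9, 130.3], 0.75)]
wedge_tail []
bare_foot [([198.3, 121.0], 0.9)]
test_corner [([176.8, 126.1], 0.62)]
```

View pics/w1.png

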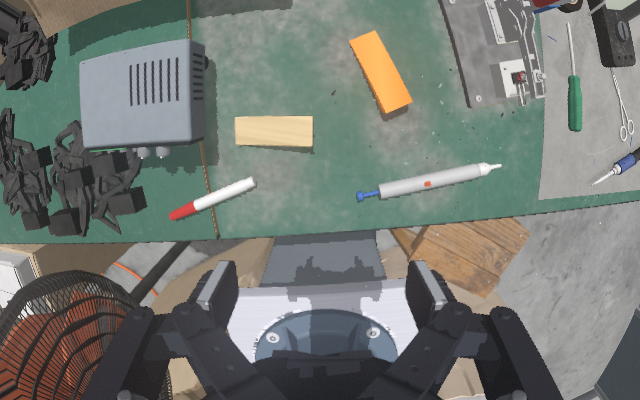

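The wrist view shows the wooden wedge at (274,132), the supply at (150,95) and the orange look-alike at (380,70). Joint 6 is at its limit, so I turn the other way, with the jaws across the wedge, and come closer.

>>> carry_out --commands '[{"x": 10,"y": -10,"z": 10,"turn": -0.18,"grip": 0},{"x": 20,"y": -20,"z": 20,"turn": -0.36,"grip": 0},{"x": 30,"y": -30,"z": 40,"turn": -0.54,"grip": 0},{"x": 40,"y": -40,"z": 55,"turn": -0.72,"grip": 0},{"x": 50,"y": -50,"z": 70,"turn": -0.9,"grip": 0},{"x": 52,"y": -53,"z": 80,"turn": -1.08,"grip": 0},{"x": 52,"y": -53,"z": 80,"turn": -1.26,"grip": 0},{"x": 52,"y": -53,"z": 80,"turn": -1.44,"grip": 0}]'

```text
time_s: 3.6
ee_pos: [0.392, 0.0221, 0.1738]
orientation: [[0.214, 0.977, 0.0], [0.977, -0.214, 0.013], [0.013, -0.002, -1.0]]
ft_force: [-0.2, -1.0, 0.2]
width: 0.0854
```

```bash
cat >> h.py <<'E'
def wproj(P,p,pos,R):
    P=np.atleast_2d(P); t=(P-pos)@R; M=np.array(p["mount"]); c=(t-M[:3,3])@M[:3,:3]
    c=c*np.array([1,-1,-1]); K=np.array(p["camera_matrix"])
    rho=np.hypot(c[:,0],c[:,1]); th=np.arctan2(rho,c[:,2]); f=K[0,0]
    return np.c_[K[0,2]+f*th*c[:,0]/rho, K[1,2]+f*th*c[:,1]/rho]
def wunproj(uv,z,p,pos,R):
    K=np.array(p["camera_matrix"]); d=(np.array(uv)-[K[0,2],K[1,2]])/K[0,0]; th=np.hypot(*d)
    v=np.array([np.sin(th)*d[0]/th,-np.sin(th)*d[1]/th,-np.cos(th)]); M=np.array(p["mount"])
    w=R@(M[:3,:3]@v); C=R@M[:3,3]+pos
    return C+w*(z-C[2])/w[2]
_p=proj
def proj(P,p):
    return wproj(P,p,p["pos"],p["R"]) if "mount" in p else _p(P,p)
E
cat > look.py <<'E'
import sys
from h import *
from rig import arm, imaging
name=sys.argv[1]
o=arm.get_obs()
print({k:np.round(o[k],4).tolist() for k in ("time_s","qpos","ee_pos","orientation","ft_force","width")})
p=imaging.camera("wrist"); p["pos"]=np.array(o["ee_pos"]); p["R"]=np.array(o["orientation"])
img=p["pixels"][:,:,::-1].copy()
cv2.imwrite(f"pics/{name}.png",img)
for l,z in (("wedge_tail",.012),("bare_foot",.012),("test_corner",.074)):
    print(l,[(np.round(d["position"],1).tolist(),round(d["confidence"],2),np.round(wunproj(d["position"],z,p,p["pos"],p["R"])[:2],4).tolist()) for d in imaging.mark_of(p,l)])
hsv=cv2.cvtColor(img,cv2.COLOR_BGR2HSV)
for l,V,q0 in(("wedge",W,eval(sys.argv[2]) if len(sys.argv)>2 else [.391,.0366,-.1]),("power_supply",S,[.455,.185,-.09])):
    for d in imaging.silhouettes(p,l)[:3]:
        m=d["mask"]; c=p["pixels"][m].mean(0)
        if d["confidence"]<.4 or (l=="wedge" and c[2]<95): continue
        q,f=fit(V,q0,[(p,m)]); print(l,np.round(d["bbox"]),round(d["confidence"],2),np.round(q,4),"cost",round(f,3))
        if l=="power_supply": print("  foot",np.round(place(np.array([[-.036,-.062,0.]]),*q),4))
        else: print("  tail, tip",np.round(place(np.array([[0,-.0475,0.],[0,.0475,0]]),*q),4).tolist())
        h=cv2.convexHull(wproj(place(V,*q),p,p["pos"],p["R"]).astype(np.float32)); cv2.polylines(img,[h.astype(np.int32)],True,(0,0,255),1)
cv2.imwrite(f"pics/{name}o.png",img)
E
python3 look.py w2
```

```text
{'time_s': 3.6, 'qpos': [0.0468, 0.0577, -0.4455, 1.0665, 0.0132, 1.8336], 'ee_pos': [0.392, 0.0221, 0.1738], 'orientation': [[0.2143, 0.9768, 0.0004], [0.9767, -0.2143, 0.0132], [0.013, -0.0025, -0.9999]], 'ft_force': [-0.2257, -0.9607, 0.2317], 'width': 0.0854}
wedge_tail [([360.3, 298.2], 0.76, [0.4073, -0.1064]), ([328.7, 223.9], 0.72, [0.3913, -0.0108])]
bare_foot []
test_corner [([324.4, 69.8], 0.78, [0.4164, 0.1264])]
wedge [294. 125. 341. 233.] 0.73 [ 0.3896  0.0357 -0.0922] cost 0.03
  tail, tip [[0.3852, -0.0116, 0.0], [0.3939, 0.083, 0.0]]
power_supply [264.   4. 445.  95.] 0.91 [ 0.454   0.1871 -0.1163] cost 0.087
  foot [[0.4111 0.1297 0.    ]]
```

View pics/w2o.png

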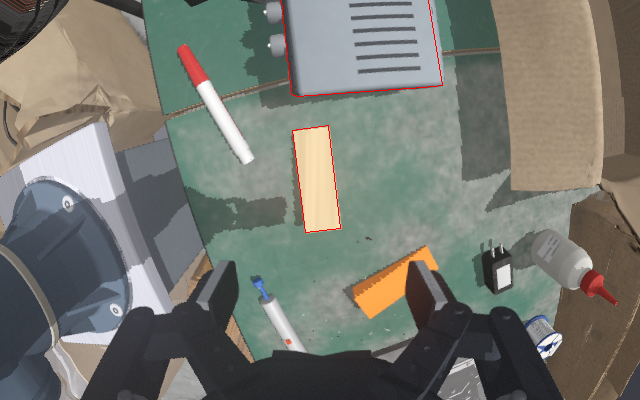

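```bash
python3 - <<'E'
from h import *
import cv2
p=dict(mount=np.array([[1e-4,.9465,.3227,.0829],[1,0,-1e-4,-.0006],[-1e-4,.3227,-.9465,-.1198],[0,0,0,1]]),camera_matrix=np.array([[309.707,0,321.465],[0,309.707,202.445],[0,0,1]]))
pos=np.array([.392,.0221,.1738]);R=np.array([[0.2143, 0.9768, 0.0004], [0.9767, -0.2143, 0.0132], [0.013, -0.0025, -0.9999]])
for uv in [(297,96),(442,85),(285,10)]:
    for z in (.074,.026): print(uv,z,np.round(wunproj(uv,z,p,pos,R),4))
im=cv2.imread("pics/w2.png")[0:140,240:480]
cv2.imwrite("pics/c2.png",cv2.resize(im,None,fx=3.3,fy=3.3,interpolation=cv2.INTER_CUBIC))
E
```

```text
(297, 96) 0.074 [0.3933 0.1116 0.074 ]
(297, 96) 0.026 [0.3898 0.1138 0.026 ]
(442, 85) 0.074 [0.4987 0.1008 0.074 ]
(442, 85) 0.026 [0.5182 0.1007 0.026 ]
(285, 10) 0.074 [0.3986 0.1759 0.074 ]
(285, 10) 0.026 [0.3964 0.1921 0.026 ]
```

View pics/c2.png

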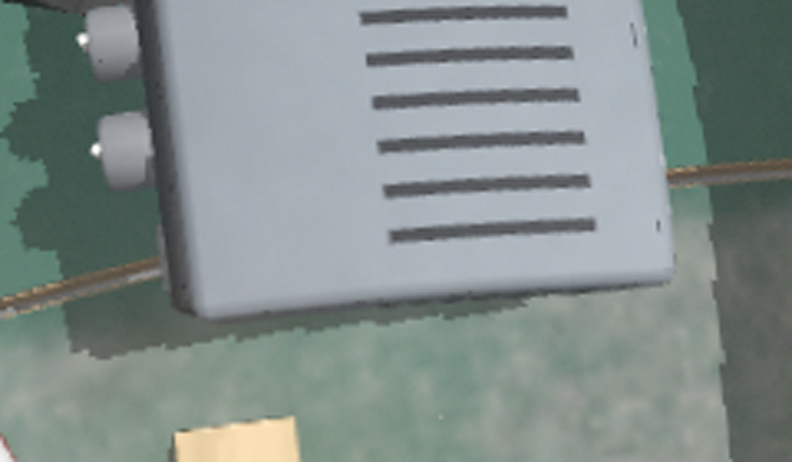

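```bash
python3 - <<'E'
from h import *
import cv2
M=np.array([[1e-4,.9465,.3227,.0829],[1,0,-1e-4,-.0006],[-1e-4,.3227,-.9465,-.1198],[0,0,0,1]])
for uv in [(237,266),(237,290),(409,266),(409,290),(228,262),(417,262)]:
    d=(np.array(uv)-[321.465,202.445])/309.707; th=np.hypot(*d)
    v=M[:3,:3]@np.array([np.sin(th)*d[0]/th,-np.sin(th)*d[1]/th,-np.cos(th)])
    s=(np.sign(v[1])*.0426-M[1,3])/v[1]; print(uv,np.round(M[:3,3]+s*v,4))
im=cv2.imread("pics/w2.png")[240:380,170:470]
cv2.imwrite("pics/c2b.png",cv2.resize(im,None,fx=2.6,fy=2.6,interpolation=cv2.INTER_CUBIC))
E
```

```text
(237, 266) [ 0.0052 -0.0426  0.0101]
(237, 290) [-0.0055 -0.0426  0.0044]
(409, 266) [0.0059 0.0426 0.0088]
(409, 290) [-0.0046  0.0426  0.0031]
(228, 262) [ 0.0146 -0.0426 -0.0023]
(417, 262) [ 0.0143  0.0426 -0.0019]
```

View pics/c2b.png

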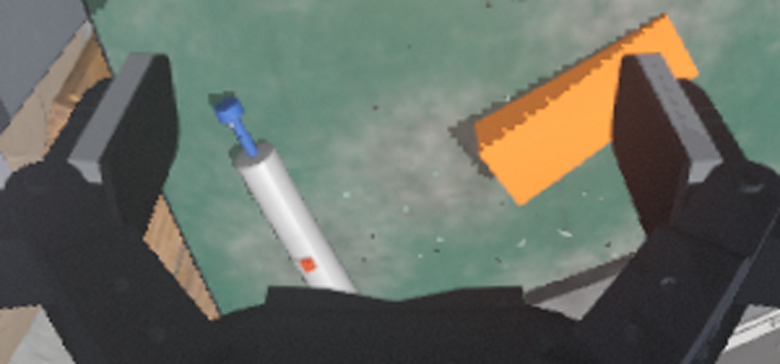

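>>> carry_out --commands '[{"x": 1,"y": 0,"z": 25,"turn": -0.05,"grip": 0},{"x": 2,"y": 0,"z": 55,"turn": -0.1,"grip": 0},{"x": 3,"y": 0,"z": 85,"turn": -0.115,"grip": 0},{"x": 3,"y": 0,"z": 110,"turn": -0.115,"grip": 0},{"x": 3,"y": 0,"z": 130,"turn": -0.115,"grip": 0},{"x": 3,"y": 0,"z": 145,"turn": -0.115,"grip": 0},{"x": 3,"y": 0,"z": 154,"turn": -0.115,"grip": 0},{"x": 3,"y": 0,"z": 157,"turn": -0.115,"grip": 0}]'

```text
time_s: 4.9
ee_pos: [0.3929, 0.0283, 0.0168]
orientation: [[0.104, 0.995, 0.001], [0.994, -0.104, 0.013], [0.013, -0.001, -1.0]]
ft_force: [1.0, 0.9, 0.3]
width: 0.0855
```

```bash
python3 look.py w3
```

```text
{'time_s': 4.9, 'qpos': [0.0624, 0.2538, -0.7003, 0.6152, 0.0133, 1.7377], 'ee_pos': [0.3929, 0.0283, 0.0168], 'orientation': [[0.1043, 0.9945, 0.0006], [0.9945, -0.1043, 0.0134], [0.0134, -0.0008, -0.9999]], 'ft_force': [1.0362, 0.8629, 0.3077], 'width': 0.0855}
wedge_tail [([316.6, 342.1], 0.94, [0.386, -0.0101]), ([544.0, 372.7], 0.38, [0.5592, -0.0919])]
bare_foot [([604.3, 350.1], 0.42, [0.6406, -0.0997])]
test_corner [([377.5, 19.8], 0.91, [0.4146, 0.127])]
wedge [274. 165. 352. 357.] 0.6 [ 0.3899  0.036  -0.0927] cost 0.055
  tail, tip [[0.3855, -0.0113, 0.0], [0.3943, 0.0833, 0.0]]
power_supply [267.   3. 639. 132.] 0.6 [ 0.4536  0.1889 -0.1135] cost 0.081
  foot [[0.4108 0.1314 0.    ]]
```

View pics/w3o.png

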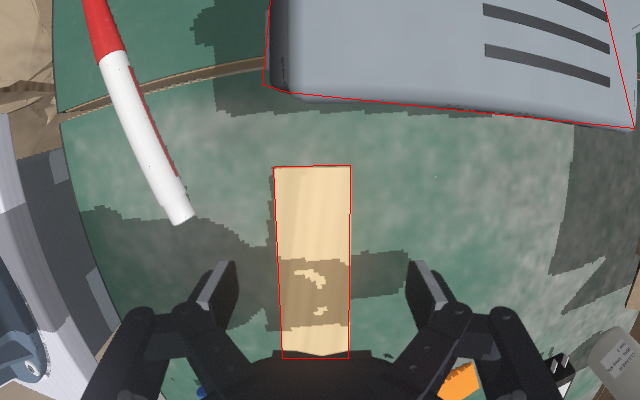

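>>> carry_out --commands '[{"x": -2,"y": 8,"z": 2,"turn": 0,"grip": 0},{"x": -2,"y": 15,"z": 2,"turn": 0,"grip": 0},{"x": -2,"y": 20,"z": 2,"turn": 0,"grip": 0},{"x": -2,"y": 24,"z": 2,"turn": 0,"grip": 0},{"x": -2,"y": 28,"z": 2,"turn": 0,"grip": 0},{"x": -2,"y": 32,"z": 2,"turn": 0,"grip": 0},{"x": -2,"y": 35,"z": 2,"turn": 0,"grip": 0},{"x": -2,"y": 36.5,"z": 2,"turn": 0,"grip": 0}]'

```text
time_s: 6.2
ee_pos: [0.4292, 0.0227, 0.015]
orientation: [[0.103, 0.995, 0.001], [0.995, -0.103, 0.013], [0.013, -0.0, -1.0]]
ft_force: [-1.3, 0.0, 0.7]
width: 0.0853
```

```bash
python3 look.py w4 "[.404,.036,-.1]"
```

```text
{'time_s': 6.2, 'qpos': [0.0439, 0.3051, -0.6241, 0.64, 0.0134, 1.7181], 'ee_pos': [0.4292, 0.0227, 0.015], 'orientation': [[0.1032, 0.9947, 0.001], [0.9946, -0.1032, 0.0134], [0.0135, -0.0004, -0.9999]], 'ft_force': [-1.256, 0.0146, 0.7062], 'width': 0.0853}
wedge_tail [([275.6, 342.9], 0.9, [0.4002, -0.0131])]
bare_foot []
test_corner [([204.3, 18.3], 0.75, [0.4155, 0.1263])]
wedge [226. 163. 308. 360.] 0.89 [ 0.4037  0.0339 -0.1027] cost 0.047
  tail, tip [[0.3989, -0.0134, 0.0], [0.4086, 0.0811, 0.0]]
power_supply [116.   3. 573. 110.] 0.69 [ 0.455   0.188  -0.0984] cost 0.072
  foot [[0.4131 0.1299 0.    ]]
```

View pics/w4o.png

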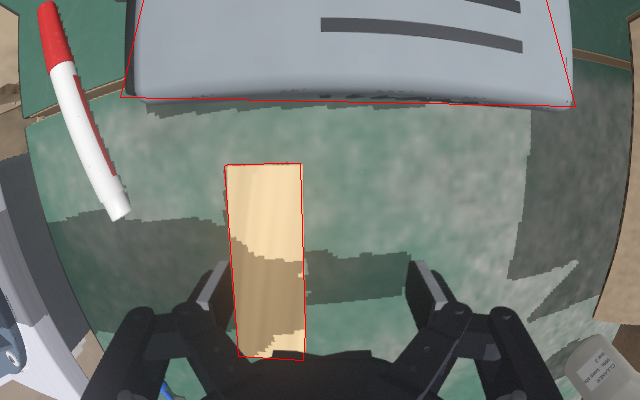

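>>> carry_out --commands '[{"x": 0,"y": -8,"z": 0,"turn": 0,"grip": 0},{"x": 0,"y": -10,"z": -30,"turn": 0,"grip": 0},{"x": 0,"y": -12,"z": -65,"turn": 0,"grip": 0},{"x": -20,"y": -20,"z": -70,"turn": 0,"grip": 100},{"x": -45,"y": -26.5,"z": -70,"turn": 0,"grip": 225},{"x": -62,"y": -26.5,"z": -70,"turn": 0,"grip": 225},{"x": -62,"y": -26.5,"z": -70,"turn": 0,"grip": 225},{"x": -62,"y": -26.5,"z": -70,"turn": 0,"grip": 225}]'

```text
time_s: 7.5
ee_pos: [0.396, -0.0368, 0.0842]
orientation: [[0.103, 0.995, 0.001], [0.995, -0.103, 0.014], [0.014, -0.0, -1.0]]
ft_force: [-1.0, 0.1, -0.3]
width: 0.0102
```

```bash
python3 look.py w5 "[.404,.034,-.1]"
```

```text
{'time_s': 7.5, 'qpos': [-0.1026, 0.1604, -0.5916, 0.8193, 0.0137, 1.5718], 'ee_pos': [0.396, -0.0368, 0.0842], 'orientation': [[0.1034, 0.9946, 0.001], [0.9945, -0.1034, 0.0137], [0.0137, -0.0005, -0.9999]], 'ft_force': [-1.0333, 0.1418, -0.3309], 'width': 0.0102}
wedge_tail [([323.5, 195.9], 0.88, [0.3995, -0.0134])]
bare_foot []
test_corner []
wedge [294.  48. 353. 203.] 0.64 [ 0.4043  0.034  -0.1093] cost 0.032
  tail, tip [[0.3991, -0.0133, 0.0], [0.4094, 0.0812, 0.0]]
power_supply [421.   4. 485.   5.] 0.8 [ 0.4613  0.1906 -0.1651] cost 0.251
  foot [[0.4156 0.1354 0.    ]]
```

View pics/w5o.png

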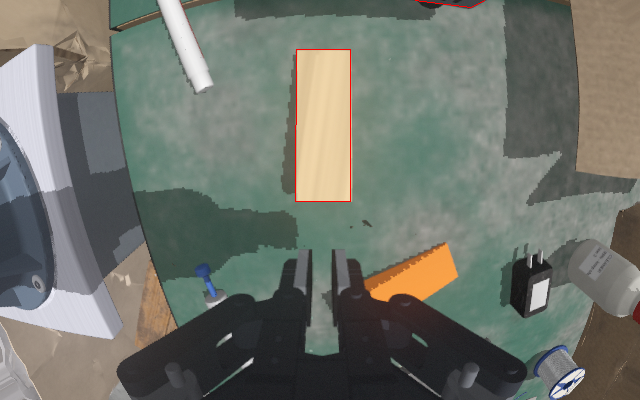

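>>> carry_out --commands '[{"x": 0,"y": 0,"z": 15,"turn": 0,"grip": 225},{"x": 0,"y": 0,"z": 30,"turn": 0,"grip": 225},{"x": 0,"y": 0,"z": 42,"turn": 0,"grip": 225},{"x": 0,"y": 0,"z": 50,"turn": 0,"grip": 225},{"x": 0,"y": 0,"z": 55,"turn": 0,"grip": 225},{"x": 4,"y": 0,"z": 56,"turn": 0,"grip": 225},{"x": 7,"y": 0,"z": 56,"turn": 0,"grip": 225},{"x": 8,"y": 0,"z": 56,"turn": 0,"grip": 225}]'

```text
time_s: 8.8
ee_pos: [0.3973, -0.0282, 0.0286]
orientation: [[0.103, 0.995, 0.002], [0.995, -0.103, 0.013], [0.013, 0.0, -1.0]]
ft_force: [0.3, 0.2, -1.1]
width: 0.0098
```

```bash
python3 look.py w6 "[.404,.034,-.1]"
```

```text
{'time_s': 8.8, 'qpos': [-0.0805, 0.2411, -0.6739, 0.6553, 0.0135, 1.5932], 'ee_pos': [0.3973, -0.0282, 0.0286], 'orientation': [[0.1028, 0.9947, 0.0016], [0.9946, -0.1028, 0.0134], [0.0135, 0.0002, -0.9999]], 'ft_force': [0.2681, 0.1784, -1.1307], 'width': 0.0098}
wedge_tail [([326.6, 246.1], 0.93, [0.4012, -0.0139])]
bare_foot []
test_corner []
wedge [284.  46. 363. 254.] 0.97 [ 0.4045  0.0341 -0.1013] cost 0.026
  tail, tip [[0.3997, -0.0132, 0.0], [0.4093, 0.0813, 0.0]]
power_supply [557. 382. 594. 396.] 0.46 [ 0.455  0.185 -0.09 ] cost 1.0
  foot [[0.4136 0.1265 0.    ]]
```

View pics/w6o.png

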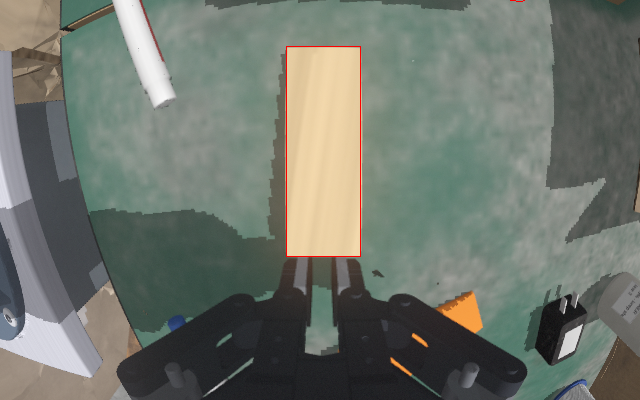

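>>> carry_out --commands '[{"x": 5,"y": 0,"z": 0,"turn": 0,"grip": 225},{"x": 13,"y": 0,"z": 0,"turn": 0,"grip": 225},{"x": 22,"y": 0,"z": 0,"turn": 0,"grip": 225},{"x": 31,"y": 0,"z": 0,"turn": 0,"grip": 225},{"x": 40,"y": 0,"z": 0,"turn": 0,"grip": 225},{"x": 48,"y": 0,"z": 0,"turn": 0,"grip": 225},{"x": 54,"y": 0,"z": 0,"turn": 0,"grip": 225},{"x": 58,"y": 0,"z": 0,"turn": 0,"grip": 225}]'

```text
time_s: 10.1
ee_pos: [0.4031, 0.0296, 0.0291]
orientation: [[0.103, 0.995, 0.001], [0.995, -0.103, 0.013], [0.013, -0.0, -1.0]]
ft_force: [-0.1, -1.1, -0.5]
width: 0.0099
```

```bash
python3 look.py w7 "[.41,.09,-.1]"; python3 - <<'E'
from rig import imaging
import cv2
p=imaging.camera("scene"); im=p["pixels"][:,:,::-1][140:250,150:330]
cv2.imwrite("pics/s7.png",cv2.resize(im,None,fx=4,fy=4,interpolation=cv2.INTER_CUBIC))
E
```

```text
{'time_s': 10.1, 'qpos': [0.0639, 0.2477, -0.6619, 0.6593, 0.0133, 1.7378], 'ee_pos': [0.4031, 0.0296, 0.0291], 'orientation': [[0.1029, 0.9947, 0.001], [0.9946, -0.1029, 0.0134], [0.0134, -0.0004, -0.9999]], 'ft_force': [-0.1139, -1.1173, -0.4805], 'width': 0.0099}
wedge_tail [([324.1, 250.7], 0.57, [0.4054, 0.0412])]
bare_foot []
test_corner [([330.4, 41.7], 0.59, [0.4151, 0.1266])]
wedge [283. 111. 362. 262.] 0.92 [ 0.4078  0.0612 -0.098 ] cost 0.27
  tail, tip [[0.4032, 0.014, 0.0], [0.4125, 0.1085, 0.0]]
power_supply [210.   4. 596. 129.] 0.77 [ 0.4535  0.1883 -0.1031] cost 0.075
  foot [[0.4113 0.1304 0.    ]]
```

View pics/w7o.png

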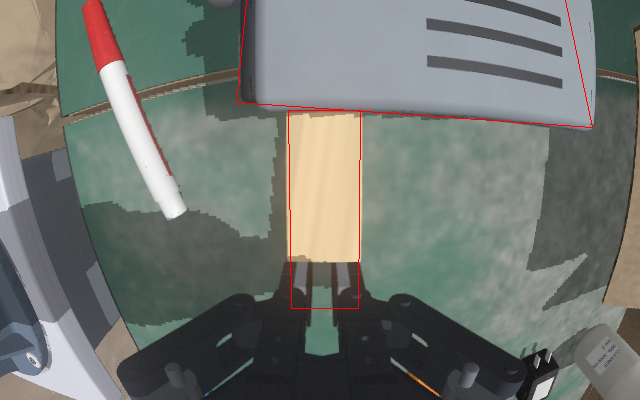

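View pics/s7.png

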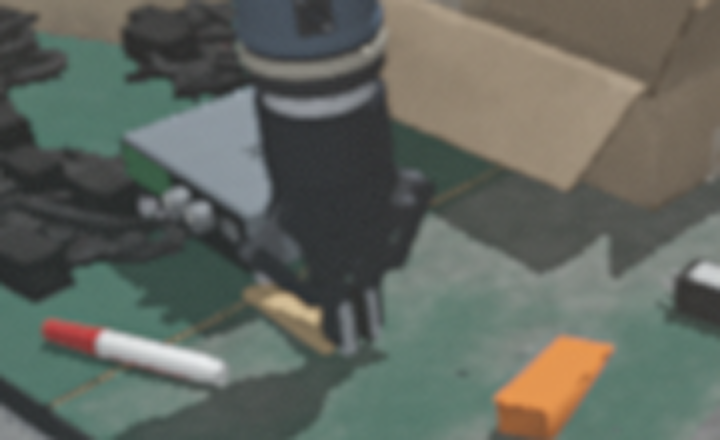

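>>> carry_out --commands '[{"x": 2,"y": 0,"z": 0,"turn": 0,"grip": 225},{"x": 5,"y": 0,"z": 0,"turn": 0,"grip": 225},{"x": 8,"y": 0,"z": 0,"turn": 0,"grip": 225},{"x": 10,"y": 0,"z": 0,"turn": 0,"grip": 225},{"x": 12,"y": 0,"z": 0,"turn": 0,"grip": 225},{"x": 13,"y": 0,"z": 0,"turn": 0,"grip": 225},{"x": 14,"y": 0,"z": 0,"turn": 0,"grip": 225},{"x": 15,"y": 0,"z": 0,"turn": 0,"grip": 225}]'

```text
time_s: 11.45
ee_pos: [0.4046, 0.0442, 0.0293]
orientation: [[0.103, 0.995, 0.001], [0.995, -0.103, 0.013], [0.013, -0.0, -1.0]]
ft_force: [-0.0, -0.1, 0.2]
width: 0.01
```

>>> carry_out --commands '[{"x": 0.4,"y": 0,"z": 0,"turn": 0,"grip": 225},{"x": 0.8,"y": 0,"z": 0,"turn": 0,"grip": 225},{"x": 1.2,"y": 0,"z": 0,"turn": 0,"grip": 225},{"x": 1.6,"y": 0,"z": 0,"turn": 0,"grip": 225},{"x": 2,"y": 0,"z": 0,"turn": 0,"grip": 225},{"x": 2.4,"y": 0,"z": 0,"turn": 0,"grip": 225},{"x": 2.7,"y": 0,"z": 0,"turn": 0,"grip": 225},{"x": 3,"y": 0,"z": 0,"turn": 0,"grip": 225}]'

```text
time_s: 12.45
ee_pos: [0.4049, 0.0471, 0.0293]
orientation: [[0.103, 0.995, 0.001], [0.995, -0.103, 0.013], [0.013, -0.0, -1.0]]
ft_force: [0.0, -1.6, -0.1]
width: 0.01
```

>>> carry_out --commands '[{"x": 0.3,"y": 0,"z": 0,"turn": 0,"grip": 225},{"x": 0.6,"y": 0,"z": 0,"turn": 0,"grip": 225},{"x": 0.9,"y": 0,"z": 0,"turn": 0,"grip": 225},{"x": 1.2,"y": 0,"z": 0,"turn": 0,"grip": 225},{"x": 1.4,"y": 0,"z": 0,"turn": 0,"grip": 225},{"x": 1.6,"y": 0,"z": 0,"turn": 0,"grip": 225},{"x": 1.8,"y": 0,"z": 0,"turn": 0,"grip": 225},{"x": 2,"y": 0,"z": 0,"turn": 0,"grip": 225}]'

```text
time_s: 13.45
ee_pos: [0.4051, 0.0491, 0.0294]
orientation: [[0.103, 0.995, 0.001], [0.995, -0.103, 0.013], [0.013, -0.0, -1.0]]
ft_force: [-0.4, -1.1, -0.4]
width: 0.0103
```

```bash
python3 look.py w8 "[.413,.11,-.1]"
```

```text
{'time_s': 13.45, 'qpos': [0.1114, 0.2524, -0.6537, 0.6622, 0.0133, 1.7856], 'ee_pos': [0.4051, 0.0491, 0.0294], 'orientation': [[0.1032, 0.9947, 0.001], [0.9946, -0.1032, 0.0135], [0.0135, -0.0004, -0.9999]], 'ft_force': [-0.4004, -1.0717, -0.4173], 'width': 0.0103}
wedge_tail [([326.5, 249.3], 0.6, [0.4087, 0.0612])]
bare_foot []
test_corner [([328.4, 116.6], 0.95, [0.4148, 0.1276])]
wedge [288. 182. 362. 265.] 0.73 [ 0.4062  0.0444 -0.0745] cost 0.558
  tail, tip [[0.4026, -0.003, 0.0], [0.4097, 0.0917, 0.0]]
power_supply [197.   4. 595. 187.] 0.66 [ 0.4519  0.1877 -0.0933] cost 0.108
  foot [[0.4103 0.1294 0.    ]]
```

View pics/w8.png

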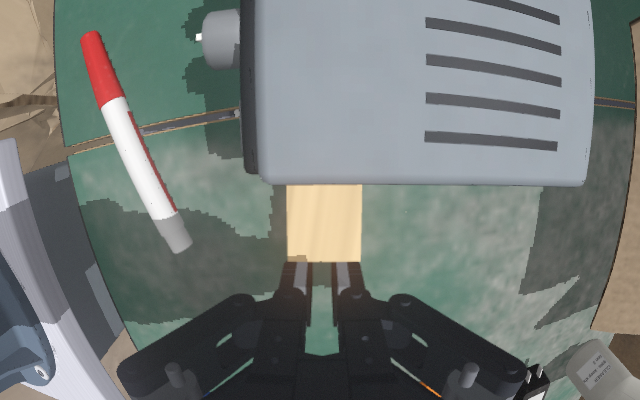

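>>> carry_out --commands '[{"x": 0.3,"y": 0,"z": 0,"turn": 0,"grip": 225},{"x": 0.6,"y": 0,"z": 0,"turn": 0,"grip": 225},{"x": 0.9,"y": 0,"z": 0,"turn": 0,"grip": 225},{"x": 1.2,"y": 0,"z": 0,"turn": 0,"grip": 225},{"x": 1.4,"y": 0,"z": 0,"turn": 0,"grip": 225},{"x": 1.6,"y": 0,"z": 0,"turn": 0,"grip": 225},{"x": 1.8,"y": 0,"z": 0,"turn": 0,"grip": 225},{"x": 2,"y": 0,"z": 0,"turn": 0,"grip": 225}]'

```text
time_s: 14.75
ee_pos: [0.4052, 0.0509, 0.0294]
orientation: [[0.103, 0.995, 0.001], [0.995, -0.103, 0.013], [0.013, -0.0, -1.0]]
ft_force: [0.3, -4.9, 0.8]
width: 0.0097
```

>>> carry_out --commands '[{"x": 0.3,"y": 0,"z": 0,"turn": 0,"grip": 225},{"x": 0.5,"y": 0,"z": 0,"turn": 0,"grip": 225},{"x": 0.7,"y": 0,"z": 0,"turn": 0,"grip": 225},{"x": 0.9,"y": 0,"z": 0,"turn": 0,"grip": 225},{"x": 1,"y": 0,"z": 0,"turn": 0,"grip": 225},{"x": 1.2,"y": 0,"z": 0,"turn": 0,"grip": 225},{"x": 1.4,"y": 0,"z": 0,"turn": 0,"grip": 225},{"x": 1.5,"y": 0,"z": 0,"turn": 0,"grip": 225}]'

```text
time_s: 15.75
ee_pos: [0.4052, 0.0516, 0.0294]
orientation: [[0.104, 0.995, 0.001], [0.995, -0.104, 0.011], [0.011, -0.0, -1.0]]
ft_force: [-1.1, -10.3, 1.6]
width: 0.0101
```

>>> carry_out --commands '[{"x": -3,"y": 0,"z": 0,"turn": 0,"grip": 225},{"x": -10,"y": 0,"z": 0,"turn": 0,"grip": 225},{"x": -20,"y": 0,"z": -10,"turn": 0,"grip": 225},{"x": -24,"y": 0,"z": -40,"turn": 0,"grip": 225},{"x": -24,"y": 0,"z": -80,"turn": 0,"grip": 240},{"x": -24,"y": 0,"z": -115,"turn": 0,"grip": 255},{"x": -24,"y": 0,"z": -125,"turn": 0,"grip": 255},{"x": -24,"y": 0,"z": -125,"turn": 0,"grip": 255}]'

```text
time_s: 16.75
ee_pos: [0.4031, 0.0268, 0.1545]
orientation: [[0.103, 0.995, 0.002], [0.995, -0.103, 0.014], [0.014, 0.001, -1.0]]
ft_force: [0.9, -0.2, -0.8]
width: 0.0
```

```bash
python3 look.py w9 "[.413,.11,-.1]"; python3 - <<'E'
from h import *
from rig import imaging
p=dict(mount=np.array([[1e-4,.9465,.3227,.0829],[1,0,-1e-4,-.0006],[-1e-4,.3227,-.9465,-.1198],[0,0,0,1]]),camera_matrix=np.array([[309.707,0,321.465],[0,309.707,202.445],[0,0,1]]))
pos=np.array([0.4051, 0.0491, 0.0294]);R=np.array([[0.1032, 0.9947, 0.001], [0.9946, -0.1032, 0.0135], [0.0135, -0.0004, -0.9999]])
for uv in [(263,183),(585,185),(257,3)]: print(uv,np.round(wunproj(uv,.074,p,pos,R),4))
p=imaging.camera("scene"); im=p["pixels"][:,:,::-1][140:250,150:330]
cv2.imwrite("pics/s9.png",cv2.resize(im,None,fx=4,fy=4,interpolation=cv2.INTER_CUBIC))
E
```

```text
{'time_s': 16.75, 'qpos': [0.0569, 0.0918, -0.4619, 1.014, 0.0135, 1.7314], 'ee_pos': [0.4031, 0.0268, 0.1545], 'orientation': [[0.1035, 0.9946, 0.0024], [0.9945, -0.1035, 0.0137], [0.0139, 0.0009, -0.9999]], 'ft_force': [0.937, -0.1912, -0.8374], 'width': 0.0}
wedge_tail [([321.7, 158.8], 0.66, [0.4069, 0.0624])]
bare_foot []
test_corner [([325.7, 76.1], 0.6, [0.416, 0.1269])]
wedge [300. 104. 344. 161.] 0.78 [ 0.4108  0.1098 -0.05  ] cost 0.508
  tail, tip [[0.4084, 0.0624, 0.0], [0.4132, 0.1573, 0.0]]
power_supply [270.   5. 455. 106.] 0.84 [ 0.4538  0.1871 -0.1054] cost 0.079
  foot [[0.4115 0.1293 0.    ]]
power_supply [301. 104. 343. 164.] 0.61 [0.4392 0.1572 0.147 ] cost 0.905
  foot [[0.4127 0.0906 0.    ]]
(263, 183) [0.3959 0.112  0.074 ]
(585, 185) [0.5    0.1022 0.074 ]
(257, 3) [0.3999 0.1583 0.074 ]
```

View pics/w9o.png

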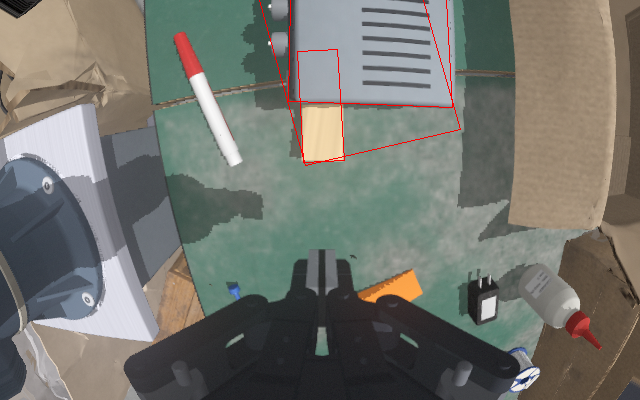

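View pics/s9.png

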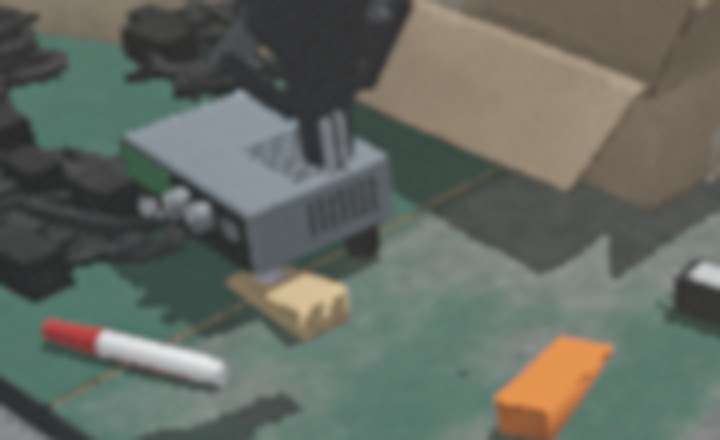

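>>> carry_out --commands '[{"x": 20,"y": 0,"z": 0,"turn": 0,"grip": 255},{"x": 45,"y": 0,"z": 5,"turn": 0,"grip": 255},{"x": 70,"y": 0,"z": 10,"turn": 0,"grip": 255},{"x": 90,"y": 0,"z": 20,"turn": 0,"grip": 255},{"x": 100,"y": 0.5,"z": 32,"turn": 0,"grip": 255},{"x": 101,"y": 0.5,"z": 42,"turn": 0,"grip": 255},{"x": 101,"y": 0.5,"z": 49,"turn": 0,"grip": 255},{"x": 101,"y": 0.5,"z": 52,"turn": 0,"grip": 255}]'

```text
time_s: 18.1
ee_pos: [0.4136, 0.1276, 0.103]
orientation: [[0.104, 0.995, 0.0], [0.995, -0.104, 0.013], [0.013, -0.001, -1.0]]
ft_force: [0.1, -0.6, 0.1]
width: 0.0004
```

```bash
python3 look.py w10 | head -5; python3 - <<'E'
from rig import imaging
import cv2, numpy as np
a=[]
for n,(r,c) in {"scene":(140,150),"top":(180,120)}.items():
    p=imaging.camera(n); a.append(p["pixels"][:,:,::-1][r:r+100,c:c+180])
cv2.imwrite("pics/s10.png",cv2.resize(np.vstack(a),None,fx=3,fy=3,interpolation=cv2.INTER_CUBIC))
E
```

```text
{'time_s': 18.1, 'qpos': [0.2909, 0.1898, -0.4933, 0.8836, 0.0125, 1.9658], 'ee_pos': [0.4136, 0.1276, 0.103], 'orientation': [[0.1039, 0.9946, 0.0003], [0.9945, -0.1039, 0.0131], [0.0131, -0.001, -0.9999]], 'ft_force': [0.1163, -0.593, 0.1484], 'width': 0.0004}
wedge_tail []
bare_foot []
test_corner [([326.5, 261.5], 0.58, [0.416, 0.1263])]
power_supply [255.   4. 492. 283.] 0.93 [ 0.4522  0.1871 -0.0963] cost 0.111
```

View pics/w10.png

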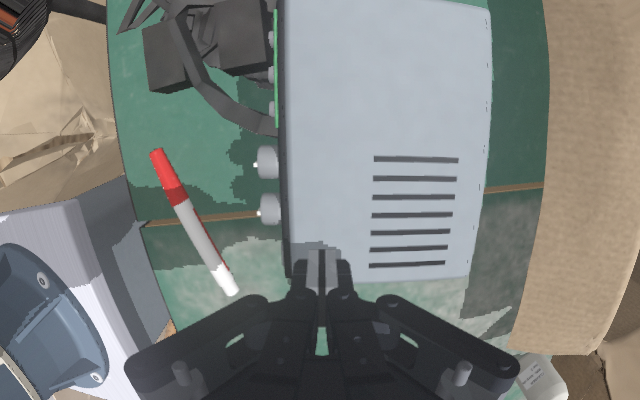

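View pics/s10.png

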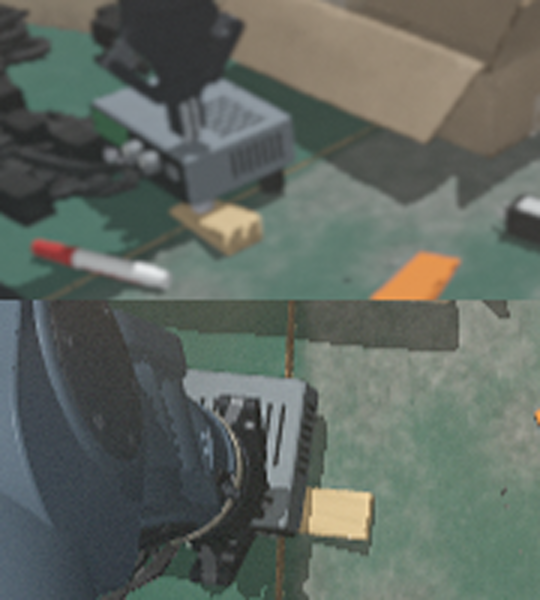

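>>> carry_out --commands '[{"x": 0,"y": 0,"z": 2,"turn": 0,"grip": 255},{"x": 0,"y": 0,"z": 4,"turn": 0,"grip": 255},{"x": 0,"y": 0,"z": 5,"turn": 0,"grip": 255},{"x": 0,"y": 0,"z": 6,"turn": 0,"grip": 255},{"x": 0,"y": 0,"z": 6.5,"turn": 0,"grip": 255},{"x": 0,"y": 0,"z": 7,"turn": 0,"grip": 255},{"x": 0,"y": 0,"z": 7.3,"turn": 0,"grip": 255},{"x": 0,"y": 0,"z": 7.6,"turn": 0,"grip": 255}]'

```text
time_s: 19.5
ee_pos: [0.4139, 0.1282, 0.096]
orientation: [[0.103, 0.995, 0.001], [0.995, -0.103, 0.013], [0.014, -0.0, -1.0]]
ft_force: [-2.0, -1.1, 6.6]
width: -0.0002
```

>>> carry_out --commands '[{"x": 0,"y": 0,"z": 0.3,"turn": 0,"grip": 255},{"x": 0,"y": 0,"z": 0.5,"turn": 0,"grip": 255},{"x": 0,"y": 0,"z": 0.7,"turn": 0,"grip": 255},{"x": 0,"y": 0,"z": 0.9,"turn": 0,"grip": 255},{"x": 0,"y": 0,"z": 1.1,"turn": 0,"grip": 255},{"x": 0,"y": 0,"z": 1.3,"turn": 0,"grip": 255},{"x": 0,"y": 0,"z": 1.5,"turn": 0,"grip": 255},{"x": 0,"y": 0,"z": 1.5,"turn": 0,"grip": 255}]'

```text
time_s: 20.5
ee_pos: [0.4139, 0.1282, 0.0959]
orientation: [[0.103, 0.995, 0.002], [0.995, -0.103, 0.014], [0.014, 0.001, -1.0]]
ft_force: [-7.7, -2.1, 24.6]
width: -0.0001
```

>>> carry_out --commands '[{"x": 0,"y": 0,"z": 0,"turn": 0,"grip": 255},{"x": 0,"y": 0,"z": 0,"turn": 0,"grip": 255},{"x": 0,"y": 0,"z": 0,"turn": 0,"grip": 255},{"x": 0,"y": 0,"z": 0,"turn": 0,"grip": 255},{"x": 0,"y": 0,"z": -1,"turn": 0,"grip": 255},{"x": 0,"y": 0,"z": -3,"turn": 0,"grip": 255},{"x": 0,"y": 0,"z": -10,"turn": 0,"grip": 255},{"x": 0,"y": 0,"z": -30,"turn": 0,"grip": 255}]'

```text
time_s: 21.5
ee_pos: [0.4132, 0.1277, 0.1242]
orientation: [[0.103, 0.995, -0.001], [0.995, -0.103, 0.013], [0.013, -0.002, -1.0]]
ft_force: [1.0, 0.3, 0.6]
width: -0.0001
```

>>> carry_out --commands '[{"x": 0,"y": 0,"z": -30,"turn": 0,"grip": 255},{"x": -15,"y": 0,"z": -60,"turn": 0,"grip": 255},{"x": -45,"y": 0,"z": -80,"turn": 0,"grip": 255},{"x": -80,"y": 0,"z": -90,"turn": 0,"grip": 255},{"x": -115,"y": 0,"z": -90,"turn": 0,"grip": 255},{"x": -135,"y": 0,"z": -90,"turn": 0,"grip": 255},{"x": -140,"y": 0,"z": -90,"turn": 0,"grip": 255},{"x": -140,"y": 0,"z": -90,"turn": 0,"grip": 255}]'

```text
time_s: 22.5
ee_pos: [0.3994, -0.0125, 0.2126]
orientation: [[0.104, 0.995, 0.001], [0.994, -0.104, 0.014], [0.014, -0.0, -1.0]]
ft_force: [-0.3, 0.1, -0.3]
width: 0.0002
```

```bash
python3 look.py w11 "[.413,.11,-.1]"; python3 - <<'E'
from h import *
from rig import imaging
a=[]
for n,(r,c) in {"scene":(140,150),"top":(180,120)}.items():
    p=imaging.camera(n); a.append(p["pixels"][:,:,::-1][r:r+100,c:c+180])
    for l,z in (("bare_foot",.012),("test_corner",.074),("wedge_tail",.012)):
        for d in imaging.mark_of(p,l)[:2]: print(n,l,np.round(unproj(d["position"],z,p),4),round(d["confidence"],2))
    for d in imaging.silhouettes(p,"power_supply")[:1]: print(n,fit(S,[.455,.185,-.09],[(p,d["mask"])]))
cv2.imwrite("pics/s11.png",cv2.resize(np.vstack(a),None,fx=3,fy=3,interpolation=cv2.INTER_CUBIC))
E
```

```text
{'time_s': 22.5, 'qpos': [-0.0411, 0.0428, -0.356, 1.1714, 0.0137, 1.6337], 'ee_pos': [0.3994, -0.0125, 0.2126], 'orientation': [[0.1038, 0.9946, 0.0011], [0.9945, -0.1038, 0.0137], [0.0137, -0.0003, -0.9999]], 'ft_force': [-0.3007, 0.1076, -0.3252], 'width': 0.0002}
wedge_tail [([323.8, 108.9], 0.95, [0.4095, 0.0648]), ([336.4, 260.4], 0.77, [0.4067, -0.1082])]
bare_foot [([322.6, 50.2], 0.73, [0.4146, 0.1262])]
test_corner [([324.7, 39.7], 0.86, [0.416, 0.1241])]
wedge [304.  63. 338. 112.] 0.73 [ 0.4118  0.1095 -0.083 ] cost 0.476
  tail, tip [[0.4078, 0.0621, 0.0], [0.4157, 0.1568, 0.0]]
wedge [283.   2. 428.  67.] 0.63 [ 0.4401  0.144  -2.0154] cost 0.643
  tail, tip [[0.3972, 0.1644, 0.0], [0.4829, 0.1235, 0.0]]
power_supply [281.   4. 430.  67.] 0.9 [ 0.4549  0.1876 -0.1134] cost 0.075
  foot [[0.4121 0.1301 0.    ]]
scene bare_foot [0.4095 0.12   0.012 ] 0.63
scene wedge_tail [ 0.4079 -0.1169  0.012 ] 0.94
scene wedge_tail [0.4147 0.0622 0.012 ] 0.51
scene (array([ 0.45540172,  0.18337805, -0.08468902]), np.float64(0.05964590455543517))
top wedge_tail [ 0.4113 -0.1143  0.012 ] 0.94
```

View pics/s11.png

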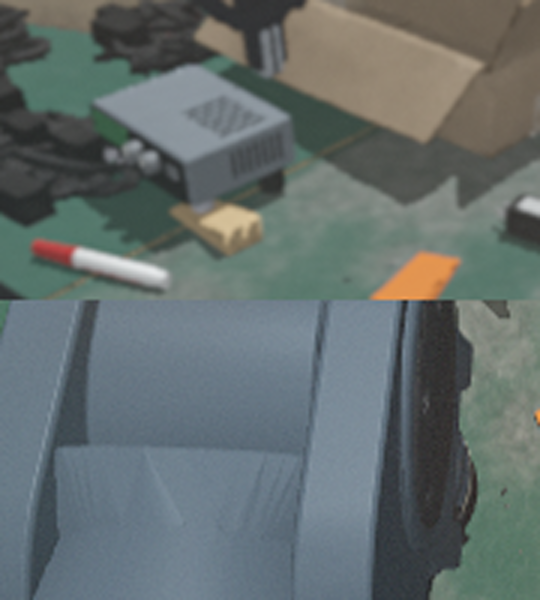

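View pics/w11.png

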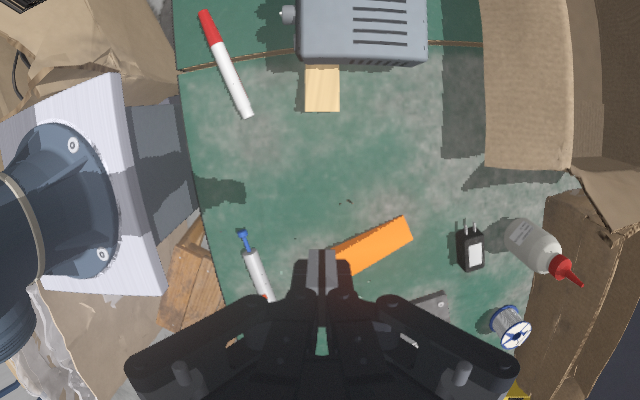

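```bash
python3 -c "
from rig import arm
print(arm.finish_job())"
```

```text
the job is handed in; nothing more can be done
None
```

The wooden wedge is under the bare front-right foot and the rocking is gone. I handed the job in at 22.5 s of the 61 s allowed, with the hand clear of everything.

- **Aligning:** I pushed the wedge sideways about 14.5 mm with the inner pad of one finger, until its centreline ran through the foot.
- **Wedging:** I then pushed its tail along the bench in small steps. The force stayed near 1 N until the slope met the stub, then rose to 5 N and 10 N, and I stopped there. The hand moved only about 0.7 mm over that last rise, so any jacking should be 0.2 mm or less.
- **Proof press:** I pressed on the test corner to about 25 N for roughly half a second. The fingertips sank about 0.1 mm between 7 N and 25 N, so the corner did not tip. The press also put about 8 N sideways on the case.
- **Last pictures:** The wedge was still under the stub, with its tail at y ≈ 0.062 m, as before the press. The fits of the supply's position before and after agree to within 1–4 mm, which is about the spread of the measurements. The other things look untouched.
- **Disagreements:** Estimates of the foot's x position ranged from 0.410 to 0.419 m. The wedge's centreline is at about 0.413 m, so it may be a few millimetres off centre, and the stub itself was only partly visible. The automatic fit was poor once the case covered part of the wedge, so I relied on the tail position and the forces. In the final top view the arm hid the supply.

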